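Dock an empty tube rack in the tube sorter's rack bay

ROBOT

A 6-joint arm with a two-finger parallel gripper is mounted at the origin on a cart in front of the work surface, level with it; the furniture and walls round the work are solid. World frame = base frame: x ahead of the robot, y to its left, z up, the work surface at z = 0. Lengths are in m, angles in degrees, forces in N, time in s.
With the tool pointing down it reaches from about 0.35 to 0.875 m from the base axis. Payload 4.2 kg.
Tool frame: the origin (TCP) lies on the centre line of the jaws, within the pads' length; the fingertips stand 19 mm ahead of it and the grasp point (between the pads) is the TCP; z points along the fingers, y is the line along which they close (so a half turn about z gives the same grasp; the last joint's range is limited). The gripper opens to 87 mm and grips with 3 to 60 N. Pads are 19 mm wide; open, the fingers measure 117 mm over their backs; the gripper's body (75 mm by 190 mm) begins 51 mm behind the grasp point.
Start: joints at [90.848, 22.042, 0.453, 0, -68.411, -14.817], TCP at [0.151, 0.607, 0.242] pointing down, gripper open.
Joint ranges: [-179.83, 179.83], [-69.29, 118.12], [-61.27, 80.66], [-181.25, 117.63], [-171.15, -9.14], [-177.46, 177.46]. Speed limits (degrees/s): [159.86, 159.86, 180, 180, 180, 180].

INTERFACE

Orientations are given as a 3x3 rotation matrix whose columns are the frame's x, y, z axes.
In Python, from station import sense, capture, finish_job, search_frame, masks_of gives the robot as it stands.
- The arm moves only by the tool drive_tool, never from a script. Its argument "rows" is a list of rows, each a list of 7 numbers: the opening in per cent of the stroke, from 0 (shut) to 100 (fully open), then the shift along the world's x, y, z in mm, then the turn, a rotation vector about the world's x, y, z in rad. In form: [[fingers, dx, dy, dz, wx, wy, wz], ...]. A call has 1 to 5 rows; each row shifts and turns the commanded pose from where the row before left it; what a row does not reach is not made up. A row lasts 1/12 s, in which the tool goes at most 41.7 mm and 7.16 degrees, less where a joint would pass 70% of its speed; a pose out of reach is approached as far as the arm can. A call is refused whole if a number of a shift passes 41.7 or a number of a turn 0.125, either way. A call with a gripper value outside its range is refused whole. The fingers move at their own pace and stop on an object; the grip force is fixed at half the most. Time passes only in rows, so rows that do not move let the fingers close. It gives the time, the measured TCP pose, the force, the opening and the grip force at its end, in the units of the state.
- sense(): the state, without advancing time (a new reading comes with each control period).
- capture(name): name is "scene" or "top" or "wrist"; returns a dict with "frame" (400x640x3 uint8, red, green, blue), "z_map" (400x640 float32, m along the optical axis (not along the pixel's ray), 0 where there is no reading), "fx", "fy", "cx", "cy" (pixels), "distortion" ([k1, k2, p1, p2, k3] as OpenCV has them; the pictures are not rectified), "R" (3x3) and "t" (3): a world point X has camera coordinates R X + t; the wrist camera has in their place "T_tool_cam" (4x4, takes a point from camera to tool coordinates, whose origin is the TCP and whose axes are the flange's). Camera axes: x right, y down, z forward; pixel columns grow to the right and rows downward; lengths in m; the calibration is good to about 2 mm. A picture is of the moment at which its call begins: read the wrist's pose just before it.
- finish_job(): hands the job in; it is judged then, once.
Trained networks look in a picture, given as the dict that the camera call returned (one of the last four; its "shot" number tells which), for a name from the list of things; names that differ only in an ending like _2 or _b are one class to them, and where a whole thing is asked for, a point or a joint stands for the part that bears it (a point fixed in the world has none). Each returns a list of dicts, best first, with "p" (0 to 1); they miss things now and then, are a little off and sometimes report something else, mostly with a low value. They report only what shows in the picture. A call takes as long as a camera call.
- search_frame(label, picture): "xy" ([column, row] in pixels, amid what is visible of it).
- masks_of(label, picture): "region" (400x640 bool, what is visible of it) and "xy" ([column, row] in pixels, amid what is visible of it).
The state is a dict: "time_s": time; "joints": joint angles; "joint_velocities": joint speeds; "effort": joint torques, N m; "tcp_pos": TCP position; "ee_rot": TCP orientation; "wrist_force": force on the tool from outside, world axes, zero at the start; "moment": the same for the moment, N m; "gripper_width": opening from 0.0 (shut) to 1.0 (fully open); "gripper_force": force on a finger pad.
Only numpy, scipy, OpenCV 4.12 (cv2) and the standard library are available. Lean on these libraries where they do the work, as an engineer would, in place of code of your own. Each camera call takes 0.05 s, during which the arm holds its last target. There are 200 camera calls.

TASK

Load the empty white tube rack into the tube sorter: stand it lengthways on the sorter's loading apron and push it in between the converging guides, under the overhanging head, until it is fully home and the sprung latches have snapped shut and hold it against the sprung buffer. Either end may go in first. Push firmly but do not ram it, and leave the timer and the dropper bottles where they stand.

Things in the scene. Friction and masses are not known exactly. Their poses are not given: they have to be found in the camera images.
- rack: White 12-place plastic tube rack, empty, 68 wide x 151 long x 61 mm high, 0.10 to 0.19 kg, loose, standing on the worktop. Origin: centre of its underside; z up, y along its length, x across. Both ends are alike. Between the end plates its body is 48 mm wide at z = 14 to 30 mm and about 42 mm elsewhere: grip across that from above.
- rack_end (a point): Middle of the lower edge of the rack's +y end. At each end a foot 68 wide (x), 16 long (y), 10 mm high; y = 59.5 to 75.5 mm either side of the rack's origin. Above the foot each end plate narrows from 68 to 45 mm at the top and its outer face slopes in by 5 mm; it can be pushed there.
- sorter: Tube sorter, a white bench-top instrument fixed to the worktop. Origin on the worktop under the front face of its lower body, mid-tunnel; x points into the tunnel, y left, z up. In front lies a grey loading apron, x = -250 to 0 mm, 100 wide (widening to 168 at x = -165), its top 8 mm above the worktop; the bed goes on level into the tunnel.
- guide_entry (a point): On the apron midway between the outer ends of two steel guides, 22 mm high, at sorter x = -150 mm. Their inner faces converge from y = +/-70 mm here to +/-36 mm at x = -20 mm, then run parallel, 72 mm apart (2 mm play each side of the rack's feet), through the tunnel.
- tunnel_mouth (a point): Centre of the bed at the tunnel mouth (sorter x = 0); mouth 88 wide, roof 120 mm above the worktop. A stop out of sight in the tunnel is clamped anywhere within 20 mm of adjustment: the rack's rear end comes home 25 to 5 mm in front of the mouth (the stop decides); pushed hard to the end, 9 mm farther in than home.
- head_edge (a point): Middle of the lower front edge of the sorter's overhanging head, 70 mm in front of the mouth, 218 mm above the worktop; the head is 206 wide, top 330 mm above the worktop, open at the sides below. An upright gripper cannot follow the rack under it: tilt the tool 35 to 45 degrees from vertical, fingertips leading into the bay.
- buffer (a joint): Travel (m) of the sprung buffer deep in the tunnel: 0 free, about 0.005 with the rack latched home, 0.014 fully pressed, then solid. 0.6 N/mm with 1.2 N preload. The bed is slippery: pushing meets about 1 N, then 3 to 10 N as the rack's leading foot spreads the bolts and meets the buffer, up to 10 N past that, then solid. Let go, it presses the rack back on to the bolts.
- bolt_left (a joint): Travel (m) of the left sprung latch bolt in the tunnel: 0 shut (8 mm proud of the guide, ramp towards the mouth), about 0.006 when spread by the rack's foot. It snaps shut behind the inner shoulder of the rack's leading foot.
- bolt_right (a joint): The same for the right latch bolt, in m.
- timer: Bystander: a cream-coloured kitchen-type timer, 36 x 66 x 73 mm, standing on its edge. Origin at the centre of its underside.
- bottle_a: Bystander: a white dropper bottle, 26 mm diameter, 75 mm high, standing. Origin at the centre of its underside.
- bottle_b: Bystander: the other white dropper bottle, 26 mm diameter, 73 mm high, standing. Origin at the centre of its underside.

How it is judged (in metres and radians):
On the way:
1. the rack stands upright on the apron, lengthways, in line with the guides (x of rack in the frame of sorter above -0.2 m and y of rack in the frame of sorter between -0.04 and 0.04 m and z of rack in the frame of sorter between 0.004 and 0.013 m and angle between the y axis of rack and the x axis of sorter, either way round below 0.35 rad and angle between rack's own z axis and vertical below 0.1 rad), for 0.2 s.
At the end, for the whole second after the job is handed in: The rack stands upright and at rest in the bay, in line with it (within 5 mm and 3.4 degrees), both latch bolts shut (within 2.5 mm) behind its leading foot and the buffer pressed 2 to 10 mm by it (value of joint each of bolt_left, bolt_right below 0.0025 m and value of joint buffer between 0.002 and 0.01 m and x of rack in the frame of sorter above 0.035 m and y of rack in the frame of sorter between -0.005 and 0.005 m and z of rack in the frame of sorter between 0.004 and 0.013 m and angle between the y axis of rack and the x axis of sorter, either way round below 0.06 rad and angle between rack's own z axis and vertical below 0.06 rad and linear speed of rack below 0.01 m/s); the robot touches nothing.
It fails at once if the rack is rammed against the stop in the tunnel (more than 60 N) (x of rack in the frame of sorter above 0 m and contact force between rack and sorter above 60 N).
It fails at once if the timer or a dropper bottle is moved more than 30 mm or knocked over (distance of any of timer, bottle_a, bottle_b from where it was at the start of the episode above 0.03 m or angle between any of timer, bottle_a, bottle_b's own z axis and vertical above 0.5 rad).
It also fails if it takes over 67 s, if anything falls off the work surface, if the arm or the gripper's body presses on something with over 40 N, if the wrist force passes 120 N, or if a joint passes its speed limit or range.

## Working session

There is one attempt and no reset: what is moved stays moved. The work goes in short steps, Python scripts to look and compute and a tool call to move; the robot and the scene stay as the last step left them, time stands still between calls to the robot, and variables do not carry over. Pictures are saved under pics/ and viewed, at most 10 in all, crops included, and the job is handed in when it is done.

Besides the shell and the picture viewer there is one more tool, called after "Call:" in YAML: its name, and indented under it one key for each argument. drive_tool: Moves the arm, as the interface text tells. Its arguments: {"type":"object","properties":{"rows":{"type":"array"}},"required":["rows"]}

```bash
mkdir -p pics
cat > h.py <<'E'
import numpy as np, cv2
from station import *
def cloud(c, m):
    K=np.array([[c['fx'],0,c['cx']],[0,c['fy'],c['cy']],[0,0,1.]])
    v,u=np.nonzero(m&(c['z_map']>0)); z=c['z_map'][v,u]
    n=cv2.undistortPoints(np.stack([u,v],1).astype(float).reshape(-1,1,2),K,np.array(c['distortion'])).reshape(-1,2)
    p=np.c_[n*z[:,None],z]
    if 'R' in c: return (p-np.array(c['t']))@np.array(c['R'])
    T=np.array(c['T_tool_cam']); s=sense(); p=p@T[:3,:3].T+T[:3,3]
    return p@np.array(s['ee_rot']).T+np.array(s['tcp_pos'])
def save(c,n): cv2.imwrite(f'pics/{n}.png',c['frame'][:,:,::-1])
E
python3 - <<'E'
from h import *
s=sense();print(s['tcp_pos'],np.round(s['ee_rot'],3).tolist(),s['time_s'],s['wrist_force'])
for cn in ['scene','top']:
    c=capture(cn);save(c,cn+'0')
    for l in ['rack','sorter','timer','bottle_a']:
        for d in masks_of(l,c)[:3]:
            p=cloud(c,d['region'])
            if len(p)<5: continue
            print(cn,l,round(d['p'],2),np.round(d['xy']),len(p),np.round(np.percentile(p,[2,50,98],axis=0),3).tolist())
a=cv2.imread('pics/scene0.png');b=cv2.imread('pics/top0.png')
cv2.imwrite('pics/both.png',cv2.resize(np.vstack([a,b]),(480,600)))
E
```

```text
[0.1507061  0.60596294 0.24046285] [[0.97, -0.242, -0.0], [-0.242, -0.97, -0.002], [0.0, 0.002, -1.0]] 0.0 [-0.03042597 -0.52269168  0.00112368]
scene rack 0.75 [246. 224.] 749 [[0.4, -0.223, -0.001], [0.48, -0.169, 0.056], [0.521, -0.092, 0.065]]
scene sorter 0.72 [378. 173.] 5820 [[0.416, 0.052, 0.007], [0.686, 0.167, 0.329], [0.831, 0.254, 0.333]]
top rack 0.59 [400. 235.] 1181 [[0.429, -0.209, 0.008], [0.479, -0.148, 0.054], [0.528, -0.082, 0.066]]
top sorter 0.86 [278. 184.] 13876 [[0.401, 0.064, 0.007], [0.599, 0.159, 0.286], [0.806, 0.254, 0.333]]
top timer 0.68 [354. 210.] 374 [[0.582, -0.086, 0.007], [0.601, -0.052, 0.046], [0.632, -0.024, 0.076]]
top bottle_a 0.5 [203. 227.] 136 [[0.666, 0.384, 0.001], [0.672, 0.395, 0.038], [0.729, 0.416, 0.074]]
top bottle_a 0.46 [213. 243.] 121 [[0.604, 0.356, 0.01], [0.61, 0.366, 0.043], [0.621, 0.378, 0.076]]
```

View pics/top0.png

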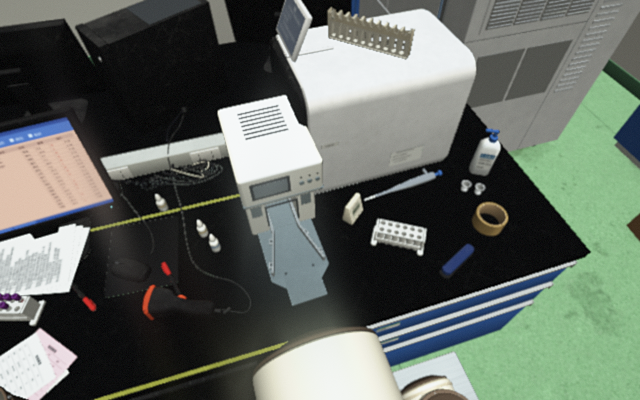

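View pics/scene0.png

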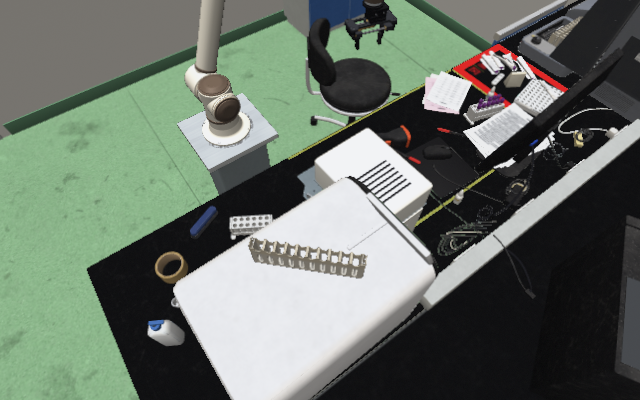

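Run:
```python
from h import *
c=capture('top')
m=masks_of('rack',c)[0]['region']; p=cloud(c,m); t=p[(p[:,2]>.05)]
r=cv2.minAreaRect((t[:,:2]*1000).astype(np.float32));print('rack top',r,len(t))
cc=capture('scene');q=cloud(cc,masks_of('rack',cc)[0]['region']);q=q[q[:,2]>.05];r=cv2.minAreaRect((q[:,:2]*1000).astype(np.float32));print('rack scene',r)
al=cloud(c,np.ones((400,640),bool))
# head top
h=al[(abs(al[:,2]-.33)<.01)&(al[:,0]>.3)&(al[:,0]<1)]
r=cv2.minAreaRect((h[:,:2]*1000).astype(np.float32));print('head',r,cv2.boxPoints(r).tolist(),len(h))
# apron, z≈8mm within sorter mask
sm=masks_of('sorter',c)[0]['region'];a=cloud(c,sm)
a2=a[(a[:,2]<.014)]
r=cv2.minAreaRect((a2[:,:2]*1000).astype(np.float32));print('apron',r,cv2.boxPoints(r).tolist(),len(a2))
g=a[(a[:,2]>.018)&(a[:,2]<.04)]; print('guides',len(g)); 
if len(g): print(np.round(g[::max(1,len(g)//25)],3).tolist())
```

```text
rack top ((484.2066650390625, -152.14968872070312), (140.95840454101562, 49.25907516479492), 58.30777359008789) 659
rack scene ((569.8287963867188, -201.7712860107422), (141.3798370361328, 249.56234741210938), 59.96174621582031)
head ((753.8661499023438, 187.39874267578125), (426.6462707519531, 1152.60400390625), 13.748290061950684) [[409.6927490234375, 696.4915161132812], [683.6170654296875, -423.0894470214844], [1098.03955078125, -321.69403076171875], [824.115234375, 797.886962890625]] 7922
apron ((817.642333984375, 162.35658264160156), (877.6219482421875, 226.3283233642578), 1.7149773836135864) [[375.6412048339844, 262.3375244140625], [382.4146423339844, 36.11058044433594], [1259.6434326171875, 62.375640869140625], [1252.8699951171875, 288.60260009765625]] 4350
guides 560
[[0.713, 0.123, 0.03], [0.683, 0.121, 0.031], [0.662, 0.12, 0.032], [0.66, 0.121, 0.02], [0.634, 0.093, 0.037], [0.635, 0.086, 0.028], [0.633, 0.084, 0.024], [0.634, 0.103, 0.02], [0.613, 0.117, 0.034], [0.628, 0.193, 0.031], [0.599, 0.112, 0.031], [0.63, 0.252, 0.038], [0.632, 0.256, 0.032], [0.627, 0.251, 0.032], [0.581, 0.108, 0.029], [0.57, 0.107, 0.029], [0.555, 0.099, 0.032], [0.544, 0.097, 0.031], [0.533, 0.094, 0.03], [0.519, 0.086, 0.032], [0.545, 0.212, 0.03], [0.497, 0.081, 0.032], [0.487, 0.078, 0.029], [0.483, 0.076, 0.02], [0.5, 0.217, 0.025], [0.48, 0.229, 0.027]]
```

The top view shows the rack at about (400,235), the timer at (352,208), the apron at about (293,260) with the head behind it, and the bottles at (200-215,228-243). The scene camera only confirms the rack at (250,224). Next I'll move above the rack.

Call:
drive_tool:
  rows:
    - [100,16,-28,4,0,0,-0.078]
    - [100,16,-28,4,0,0,-0.078]
    - [100,16,-28,4,0,0,-0.078]
    - [100,16,-28,4,0,0,-0.078]
    - [100,16,-28,4,0,0,-0.078]

```text
time_s: 1.17
tcp_pos: [0.2313, 0.4651, 0.2618]
ee_rot: [[0.804, -0.595, 0.0], [-0.595, -0.804, 0.0], [-0.0, -0.0, -1.0]]
wrist_force: [0.2, -0.3, -0.8]
gripper_width: 0.999
gripper_force: 0.0
```

Call:
drive_tool:
  rows:
    - [100,16,-28,4,0,0,-0.078]
    - [100,16,-28,4,0,0,-0.078]
    - [100,16,-28,4,0,0,-0.078]
    - [100,16,-28,4,0,0,-0.078]
    - [100,12,-33.5,0,0,0,-0.078]

```text
time_s: 1.58
tcp_pos: [0.308, 0.3205, 0.2786]
ee_rot: [[0.517, -0.856, 0.002], [-0.856, -0.517, 0.002], [-0.001, -0.003, -1.0]]
wrist_force: [0.4, 0.3, 0.5]
gripper_width: 0.996
gripper_force: 0.0
```

Call:
drive_tool:
  rows:
    - [100,12,-33.5,0,0,0,-0.078]
    - [100,12,-33.5,0,0,0,-0.078]
    - [100,12,-33.5,0,0,0,-0.078]
    - [100,12,-33.5,0,0,0,-0.078]
    - [100,12,-33.5,0,0,0,-0.078]

```text
time_s: 2.0
tcp_pos: [0.367, 0.1518, 0.278]
ee_rot: [[0.153, -0.988, 0.001], [-0.988, -0.153, 0.001], [-0.001, -0.001, -1.0]]
wrist_force: [1.0, 0.8, 0.3]
gripper_width: 1.002
gripper_force: 0.0
```

Call:
drive_tool:
  rows:
    - [100,12,-33.5,0,0,0,-0.078]
    - [100,12,-33.5,0,0,0,-0.078]
    - [100,12,-33.5,0,0,0,-0.078]
    - [100,12,-33.5,0,0,0,-0.078]
    - [100,12,-33.5,0,0,0,-0.078]

```text
time_s: 2.42
tcp_pos: [0.427, -0.0158, 0.278]
ee_rot: [[-0.234, -0.972, 0.001], [-0.972, 0.234, 0.0], [-0.001, -0.001, -1.0]]
wrist_force: [0.6, 1.3, -0.3]
gripper_width: 0.999
gripper_force: 0.0
```

Call:
drive_tool:
  rows:
    - [100,12,-33.5,0,0,0,-0.078]
    - [100,12,-33.5,0,0,0,-0.078]
    - [100,12,-33.5,0,0,0,-0.078]
    - [100,12,-33.5,0,0,0,-0.078]
    - [100,0,0,0,0,0,0]

```text
time_s: 2.83
tcp_pos: [0.4762, -0.1524, 0.2771]
ee_rot: [[-0.525, -0.851, -0.0], [-0.851, 0.525, -0.001], [0.001, -0.001, -1.0]]
wrist_force: [0.7, 0.0, 0.7]
gripper_width: 0.994
gripper_force: 0.0
```

Run:
```python
from h import *
c=capture('wrist');save(c,'w1')
print(np.round(c['T_tool_cam'],3).tolist())
for d in masks_of('rack',c)[:2]:
    p=cloud(c,d['region']);t=p[(p[:,2]>.052)&(p[:,2]<.07)]
    print(d['p'],len(p),np.percentile(p[:,2],[2,50,98]))
    if len(t)>9: print('top',cv2.minAreaRect((t[:,:2]*1000).astype(np.float32)))
    t=p[p[:,2]>.003]; print('all',cv2.minAreaRect((t[:,:2]*1000).astype(np.float32)))
c=capture('top')
a=cloud(c,masks_of('sorter',c)[0]['region'])
h=a[(a[:,2]>.322)&(a[:,2]<.34)]
r=cv2.minAreaRect((h[:,:2]*1000).astype(np.float32));print('head',r,cv2.boxPoints(r).tolist())
def fit(q,n):
    vx,vy,x,y=cv2.fitLine((q[:,:2]*1000).astype(np.float32),cv2.DIST_HUBER,0,.1,.01).ravel();print(n,len(q),np.degrees(np.arctan2(vy,vx)),x,y,'range',q[:,:2].min(0),q[:,:2].max(0))
g=a[(a[:,2]>.024)&(a[:,2]<.036)]
fit(g[(g[:,1]<.15)&(g[:,0]<.605)],'Rconv');fit(g[(g[:,1]>.17)&(g[:,0]<.605)],'Lconv');fit(g[(g[:,1]<.15)&(g[:,0]>.645)],'Rpar')
f=a[(a[:,2]>.05)&(a[:,2]<.11)]; fit(f,'body face')
ap=a[a[:,2]<.014]; 
for x0 in np.arange(.385,.47,.012):
    s=ap[abs(ap[:,0]-x0)<.006]; print(round(x0,3),len(s),np.percentile(s[:,1],[1,99]) if len(s) else '')
print('front',[ (round(y,2),round(ap[abs(ap[:,1]-y)<.006][:,0].min(),4)) for y in (.12,.14,.16,.18)])
```

```text
[[-0.0, -0.969, -0.247, 0.066], [1.0, -0.0, -0.002, 0.0], [0.002, -0.247, 0.969, -0.144], [0.0, 0.0, 0.0, 1.0]]
0.87 3895 [0.00816213 0.06121566 0.06324894]
top ((482.145263671875, -147.48846435546875), (140.61517333984375, 45.02394104003906), 58.480770111083984)
all ((481.4619140625, -147.998046875), (149.64881896972656, 63.07192611694336), 58.61052322387695)
head ((693.9378051757812, 159.46047973632812), (268.9952392578125, 205.8563995361328), 2.5810136795043945) [[554.9415283203125, 256.2275695800781], [564.211669921875, 50.58000564575195], [832.93408203125, 62.693389892578125], [823.6639404296875, 268.3409423828125]]
Rconv 114 17.365454 539.23047 95.601585 range [0.48085784 0.07224228] [0.60440728 0.11672088]
Lconv 106 -12.34328 531.079 212.03607 range [0.47409677 0.19576966] [0.60384156 0.22920054]
Rpar 46 2.2843623 675.74347 118.692894 range [0.64661208 0.11337931] [0.71180471 0.12332156]
body face 490 -87.810104 632.0344 158.59904 range [0.62506581 0.04316562] [1.03681937 0.27923384]
0.385 156 [0.09920162 0.19666553]
0.397 163 [0.09892127 0.19734651]
0.409 153 [0.09962458 0.19792224]
0.421 140 [0.10035141 0.19899201]
0.433 161 [0.09696922 0.20341178]
0.445 180 [0.08897859 0.21615526]
0.457 223 [0.07749497 0.22935984]
0.469 232 [0.06917381 0.23291981]
front [(0.12, np.float64(0.3822)), (0.14, np.float64(0.3807)), (0.16, np.float64(0.3804)), (0.18, np.float64(0.3806))]
```

View pics/w1.png

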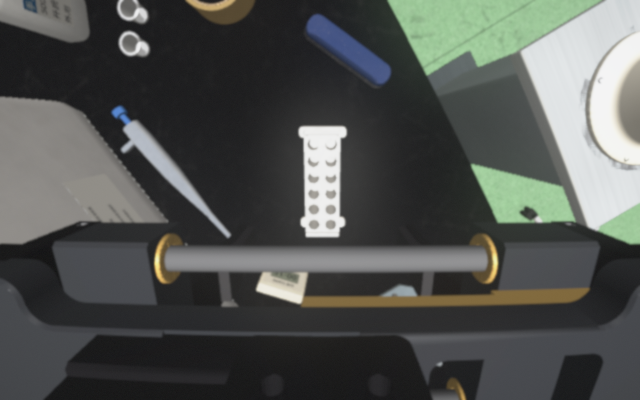

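The wrist view shows the rack lengthways at (322,180), squarely aligned with the jaws, and its size and height match what was given. Sorter yaw is about 2.5° with its origin at about (0.631, 0.157). Next I'll grasp the rack.

Call:
drive_tool:
  rows:
    - [100,2,1,-34,0,0,0]
    - [100,2,1,-34,0,0,0]
    - [100,2,1,-34,0,0,0]
    - [100,0,1,-34,0,0,0]
    - [100,0,0,-34,0,0,0]

```text
time_s: 3.45
tcp_pos: [0.4809, -0.1424, 0.107]
ee_rot: [[-0.516, -0.857, 0.002], [-0.857, 0.516, 0.0], [-0.001, -0.002, -1.0]]
wrist_force: [0.0, 0.5, -0.1]
gripper_width: 1.002
gripper_force: 0.0
```

Call:
drive_tool:
  rows:
    - [100,0,0,-30,0,0,0]
    - [100,0,0,-22,0,0,0]
    - [100,0,0,-15,0,0,0]
    - [100,0,0,-6,0,0,0]
    - [60,0,0,0,0,0,0]

```text
time_s: 3.87
tcp_pos: [0.4802, -0.1429, 0.0337]
ee_rot: [[-0.517, -0.856, -0.003], [-0.856, 0.517, -0.0], [0.001, 0.002, -1.0]]
wrist_force: [0.1, -0.1, -0.1]
gripper_width: 0.974
gripper_force: 0.0
```

Call:
drive_tool:
  rows:
    - [40,0,0,0,0,0,0]
    - [20,0,0,0,0,0,0]
    - [20,0,0,0,0,0,0]
    - [20,0,0,0,0,0,0]
    - [20,0,0,0,0,0,0]

```text
time_s: 4.28
tcp_pos: [0.4817, -0.1441, 0.0355]
ee_rot: [[-0.518, -0.855, 0.003], [-0.855, 0.518, -0.0], [-0.001, -0.002, -1.0]]
wrist_force: [1.8, -0.3, 0.8]
gripper_width: 0.631
gripper_force: 0.6
```

Call:
drive_tool:
  rows:
    - [20,0,0,0,0,0,0]
    - [20,0,0,0,0,0,0]
    - [20,0,0,0,0,0,0]

```text
time_s: 4.53
tcp_pos: [0.4822, -0.1442, 0.0354]
ee_rot: [[-0.518, -0.855, 0.003], [-0.855, 0.518, -0.0], [-0.001, -0.003, -1.0]]
wrist_force: [1.6, -0.8, 4.1]
gripper_width: 0.539
gripper_force: 30.0
```

Call:
drive_tool:
  rows:
    - [20,0,0,15,0,0,0]
    - [20,0,0,25,0,0,0]
    - [20,0,10,20,0,0,0]
    - [20,-1.5,24,0,0,0,-0.083]
    - [20,-1.5,26,0,0,0,-0.09]

```text
time_s: 4.95
tcp_pos: [0.4774, -0.0839, 0.0951]
ee_rot: [[-0.663, -0.748, 0.0], [-0.748, 0.663, 0.001], [-0.001, 0.0, -1.0]]
wrist_force: [0.5, 0.7, -1.0]
gripper_width: 0.543
gripper_force: 30.0
```

Call:
drive_tool:
  rows:
    - [20,-1.5,26,0,0,0,-0.09]
    - [20,-1.5,26,0,0,0,-0.09]
    - [20,-1.5,26,0,0,0,-0.09]
    - [20,-1.5,26,0,0,0,-0.09]
    - [20,-1.5,26,0,0,0,-0.09]

```text
time_s: 5.37
tcp_pos: [0.4687, 0.0468, 0.0938]
ee_rot: [[-0.922, -0.387, -0.003], [-0.387, 0.922, -0.001], [0.003, 0.001, -1.0]]
wrist_force: [0.2, -0.8, -1.6]
gripper_width: 0.543
gripper_force: 30.0
```

Call:
drive_tool:
  rows:
    - [20,-1.5,26,0,0,0,-0.09]
    - [20,-1.5,26,0,0,0,-0.09]
    - [20,-1,26,0,0,0,-0.09]
    - [20,0,26,0,0,0,-0.09]
    - [20,0,0,0,0,0,0]

```text
time_s: 5.78
tcp_pos: [0.4664, 0.1532, 0.0941]
ee_rot: [[-0.999, -0.044, 0.0], [-0.044, 0.999, 0.0], [-0.0, 0.0, -1.0]]
wrist_force: [0.8, 0.1, -1.8]
gripper_width: 0.54
gripper_force: 30.0
```

Call:
drive_tool:
  rows:
    - [20,0,-3,-10,0,0,0]
    - [20,0,0,-18,0,0,0]
    - [20,0,0,-12,0,0,0]
    - [20,0,0,-8,0,0,0]
    - [20,0,0,-4,0,0,0]

```text
time_s: 6.2
tcp_pos: [0.4647, 0.1457, 0.0431]
ee_rot: [[-0.999, -0.044, -0.005], [-0.044, 0.999, -0.004], [0.005, -0.004, -1.0]]
wrist_force: [-15.9, 0.2, 43.1]
gripper_width: 0.541
gripper_force: 30.0
```

Run:
```python
from h import *
s=sense();print(s['tcp_pos'],s['wrist_force'])
c=capture('top');save(c,'t2')
for d in masks_of('rack',c)[:1]:
    p=cloud(c,d['region']);print(d['p'],len(p),np.percentile(p[:,2],[2,50,98])); t=p[p[:,2]>.02]
    print(cv2.minAreaRect((t[:,:2]*1000).astype(np.float32)))
cv2.imwrite('pics/t2c.png',cv2.resize(cv2.imread('pics/t2.png')[150:350,180:420],None,fx=2.5,fy=2.5))
```

```text
[0.46472402 0.14571682 0.04313914] [-15.89317511   0.15117375  43.08490438]
```

View pics/t2c.png

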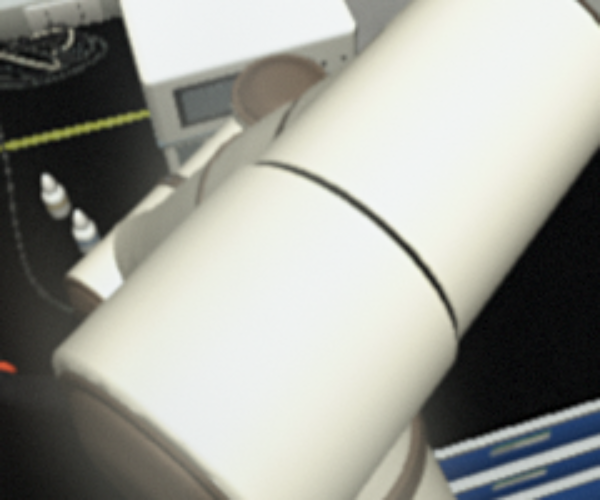

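The top view is blocked by the arm. A force of 43 N shows the rack pressing on the apron, so I'll relieve it and then release.

Call:
drive_tool:
  rows:
    - [20,0,0,2,0,0,0]
    - [20,0,0,0,0,0,0]

```text
time_s: 6.47
tcp_pos: [0.4664, 0.1468, 0.0448]
ee_rot: [[-0.999, -0.043, 0.0], [-0.043, 0.999, 0.0], [-0.0, 0.0, -1.0]]
wrist_force: [-0.3, -0.7, -1.5]
gripper_width: 0.544
gripper_force: 30.0
```

Run:
```python
from h import *
s=sense();print(s['tcp_pos'],s['wrist_force'],s['moment'],np.round(s['joints'],1))
c=capture('wrist');save(c,'w2')
```

```text
[0.46637291 0.14678869 0.04483769] [-0.30588266 -0.69871268 -1.4905338 ] [ 0.01940034 -0.10460523 -0.01218303] [  36.5   23.2  -32.2   -0.   -34.5 -124.1]
```

View pics/w2.png

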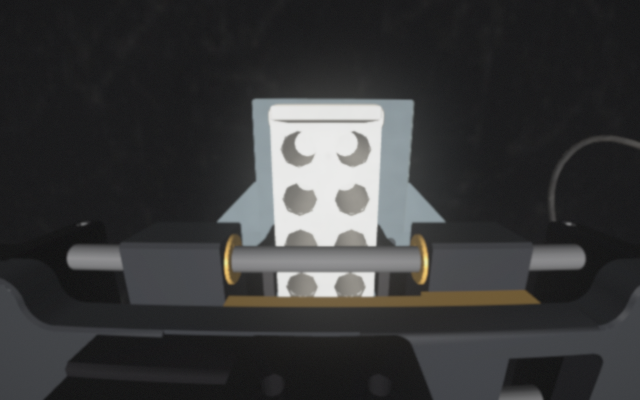

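The wrist view shows the rack lengthways on the apron. Its foot spans columns 271-382 and the apron 253-412, so it is about 3 mm off centre. I'll nudge it over, set it down and release.

Call:
drive_tool:
  rows:
    - [20,0,3,0,0,0,0]
    - [20,0,0,-1.2,0,0,0]
    - [60,0,0,0,0,0,0]
    - [100,0,0,0,0,0,0]
    - [100,0,0,0,0,0,0]

```text
time_s: 6.93
tcp_pos: [0.4664, 0.15, 0.0433]
ee_rot: [[-0.999, -0.043, -0.0], [-0.043, 0.999, -0.0], [0.0, -0.0, -1.0]]
wrist_force: [-0.1, 0.4, 1.0]
gripper_width: 0.672
gripper_force: 0.0
```

Call:
drive_tool:
  rows:
    - [100,0,0,0,0,0,0]
    - [100,0,0,0,0,0,0]
    - [100,0,0,0,0,0,0]
    - [100,0,0,0,0,0,0]
    - [100,0,0,0,0,0,0]

```text
time_s: 7.35
tcp_pos: [0.4663, 0.15, 0.0434]
ee_rot: [[-0.999, -0.043, -0.0], [-0.043, 0.999, -0.0], [0.0, -0.0, -1.0]]
wrist_force: [-0.2, 0.5, -1.4]
gripper_width: 0.976
gripper_force: 0.0
```

Run:
```python
from h import *
s=sense();print(s['tcp_pos'],s['wrist_force'],s['gripper_width'],np.round(s['joints'],1))
```

```text
[0.46632938 0.14998642 0.04336309] [-0.2122438   0.46904318 -1.43438852] 0.9758034187996879 [  36.9   23.4  -32.2    0.   -34.4 -124.4]
```

Call:
drive_tool:
  rows:
    - [20,0,0,0,0,0,0]
    - [20,0,0,0,0,0,0]
    - [20,0,0,0,0,0,0]
    - [20,0,0,0,0,0,0]
    - [20,0,0,0,0,0,0]

```text
time_s: 7.77
tcp_pos: [0.4663, 0.15, 0.0434]
ee_rot: [[-0.999, -0.043, 0.0], [-0.043, 0.999, 0.0], [-0.0, 0.0, -1.0]]
wrist_force: [0.1, -0.3, 0.2]
gripper_width: 0.706
gripper_force: 0.0
```

Call:
drive_tool:
  rows:
    - [20,0,0,0,0,0,0]
    - [20,0,0,0,0,0,0]
    - [20,0,0,0,0,0,0]
    - [20,0,0,1,0,0,0]
    - [20,8,0.4,0,0,0,0]

```text
time_s: 8.18
tcp_pos: [0.473, 0.1498, 0.0442]
ee_rot: [[-0.999, -0.043, -0.002], [-0.043, 0.999, -0.001], [0.002, -0.001, -1.0]]
wrist_force: [-0.6, -0.5, -1.7]
gripper_width: 0.543
gripper_force: 30.0
```

Call:
drive_tool:
  rows:
    - [20,12,0.5,0,0,0,0]
    - [20,12,0.5,0,0,0,0]
    - [20,8,0.4,0,0,0,0]
    - [20,5,0.2,0,0,0,0]
    - [20,0,0,-1,0,0,0]

```text
time_s: 8.6
tcp_pos: [0.5127, 0.1522, 0.0433]
ee_rot: [[-0.999, -0.042, 0.001], [-0.042, 0.999, 0.0], [-0.001, 0.0, -1.0]]
wrist_force: [0.9, 0.6, 13.8]
gripper_width: 0.539
gripper_force: 30.0
```

Call:
drive_tool:
  rows:
    - [70,0,0,0,0,0,0]
    - [70,0,0,0,0,0,0]
    - [70,0,0,0,0,0,0]

```text
time_s: 8.85
tcp_pos: [0.5107, 0.1518, 0.0433]
ee_rot: [[-0.999, -0.043, -0.001], [-0.043, 0.999, -0.0], [0.001, -0.0, -1.0]]
wrist_force: [-0.3, -0.3, -0.4]
gripper_width: 0.668
gripper_force: 0.0
```

Run:
```python
from h import *
s=sense();print(s['time_s'],s['tcp_pos'],s['wrist_force'],s['gripper_width'],np.round(s['joints'],1))
```

```text
8.85 [0.51072421 0.15184889 0.04334579] [-0.25136593 -0.31375293 -0.43712839] 0.6676527802983431 [  34.    26.5  -26.1   -0.   -37.4 -121.5]
```

Call:
drive_tool:
  rows:
    - [70,-12,-0.5,3,0,0,0]
    - [70,-12,-0.5,2,0,0,0]
    - [70,0,0,0,0.004,-0.1,0]
    - [70,0,0,0,0.004,-0.1,0]
    - [70,0,0,0,0,0,0]

```text
time_s: 9.27
tcp_pos: [0.4861, 0.143, 0.048]
ee_rot: [[-0.986, -0.041, 0.162], [-0.043, 0.999, -0.011], [-0.162, -0.018, -0.987]]
wrist_force: [-2.2, -0.9, -0.6]
gripper_width: 0.698
gripper_force: 0.1
```

Run:
```python
from h import *
s=sense();print(s['time_s'],s['tcp_pos'],s['wrist_force'],s['gripper_width'],np.round(s['joints'],1))
```

```text
9.2667 [0.48606715 0.14299161 0.04797366] [-2.23982857 -0.92927135 -0.55369324] 0.69766180436682 [  37.6   21.3  -42.2   18.   -20.4 -141.7]
```

Call:
drive_tool:
  rows:
    - [70,0,0,0,0,0,0]
    - [70,0,0,0,0,0,0]

```text
time_s: 9.43
tcp_pos: [0.4924, 0.1471, 0.05]
ee_rot: [[-0.985, -0.037, 0.168], [-0.038, 0.999, -0.004], [-0.167, -0.011, -0.986]]
wrist_force: [0.5, 0.5, -0.2]
gripper_width: 0.7
gripper_force: 0.0
```

Run:
```python
from h import *
s=sense();print(s['time_s'],s['tcp_pos'],s['wrist_force'],s['gripper_width'],np.round(s['joints'],1))
```

```text
9.4333 [0.49238546 0.14709482 0.05001253] [ 0.4673266   0.50375588 -0.16665884] 0.6998961134311901 [  37.5   21.5  -41.2   17.4  -20.6 -141.3]
```

Call:
drive_tool:
  rows:
    - [70,0,1,0,0.003,-0.06,0]
    - [70,0,1,0,0.003,-0.06,0]
    - [70,0,1,0,0.003,-0.06,0]
    - [70,0,0,0,0,0,0]
    - [70,0,0,0,0,0,0]

```text
time_s: 9.85
tcp_pos: [0.5125, 0.1344, 0.0617]
ee_rot: [[-0.965, -0.022, 0.261], [-0.03, 0.999, -0.026], [-0.26, -0.033, -0.965]]
wrist_force: [0.4, -0.1, 0.4]
gripper_width: 0.702
gripper_force: 0.0
```

Run:
```python
from h import *
s=sense();print(s['time_s'],s['tcp_pos'],s['wrist_force'],s['gripper_width'],np.round(s['joints'],1))
```

```text
9.85 [0.51247545 0.13435716 0.06172349] [ 0.38329769 -0.11829101  0.3791128 ] 0.7024673783923517 [  31.2   19.5  -50.2   48.8  -12.1 -166.8]
```

```bash
cat > k.py <<'E'
import numpy as np, itertools
from scipy.optimize import least_squares
from scipy.spatial.transform import Rotation as Ro
D=[([90.848,22.042,.453,0,-68.411,-14.817],[.151,.607,.242]),([36.5,23.2,-32.2,0,-34.5,-124.1],[.4664,.1468,.0448]),([34,26.5,-26.1,0,-37.4,-121.5],[.5107,.1518,.0433]),([37.5,21.5,-41.2,17.4,-20.6,-141.3],[.4924,.1471,.05]),([31.2,19.5,-50.2,48.8,-12.1,-166.8],[.5125,.1344,.0617])]
R3=np.array([[-.985,-.037,.168],[-.038,.999,-.004],[-.167,-.011,-.986]]);R4=np.array([[-.965,-.022,.261],[-.03,.999,-.026],[-.26,-.033,-.965]])
R0=np.array([[.97,-.242,0],[-.242,-.97,0],[0,0,-1.]])
S=[1,1]; C=np.eye(3)
def E(a,d): return Ro.from_euler(a,d,degrees=True).as_matrix()
def fk(q,P,S=None,C=None):
    S=S or globals()['S']; C=globals()['C'] if C is None else C
    a0,d,h,L1,L2,L3=P
    Z=E('z',q[0]); F=Z@E('y',q[1]-q[2])
    W=F@E('x',S[0]*q[3])@E('y',-q[4])@E('x',S[1]*q[5])
    p=Z@np.array([a0+L1*np.sin(np.radians(q[1])),-d,h+L1*np.cos(np.radians(q[1]))])+L2*F[:,0]+L3*W[:,0]
    return p,W@C
best=None
for s in itertools.product([1,-1],[1,-1]):
    _,w=fk(D[0][0],[0]*6,list(s)); c=w.T@R0
    e=sum(np.linalg.norm(fk(D[i][0],[0]*6,list(s),c)[1]-r) for i,r in((3,R3),(4,R4)))
    if best is None or e<best[0]: best=(e,list(s),c)
S,C=best[1],best[2]
f=least_squares(lambda P:np.concatenate([fk(q,P)[0]-p for q,p in D]),[0,.16,.3,.56,.42,.2]);P=f.x
lo=np.array([-179,-69,-61,-181,-171,-9.14]);hi=np.array([179,118,80.6,117,-9.2,177]);lo[5]=-177;lo[4]=-171;hi[4]=-9.2
def ik(p,R,q0):
    g=least_squares(lambda q:np.concatenate([(fk(q,P)[0]-p)*10,(fk(q,P)[1]-R).ravel()]),np.clip(q0,lo+.1,hi-.1),bounds=(lo,hi),x_scale=30.)
    return g.x,np.linalg.norm(g.fun)
O=np.array([.631,.157,0]);Y=2.5
def tool(t,flip=0,yaw=0):  # tilt t deg, tool x backward unless flip
    R=np.column_stack([[-1,0,0],[0,1,0],[0,0,-1.]])
    if flip: R=np.diag([1,-1,-1.])
    return E('z',Y+yaw)@E('y',-t)@R
def sp(x,y,z): return O+E('z',Y)@np.array([x,y,z])
if __name__=='__main__':
    print(best[0],S,np.round(P,4),np.round(f.fun*1000,1))
    rng=np.random.default_rng(0)
    for x in (-.2,-.15,-.1,-.05,-.02):
      for t in (20,35,40,45):
       for fl in (0,1):
        out=[]
        for k in range(14):
            q,e=ik(sp(x,0,.045),tool(t,fl),rng.uniform([0,0,-60,-170,-90,-170],[60,60,20,110,-10,170]))
            if e<1e-2 and not any(abs(q-o).max()<3 for o in out): out.append(q)
        print(x,t,fl,[np.round(o).astype(int).tolist() for o in out])
E
python3 k.py
```

```text
0.0027559767019444186 [-1, -1] [0.2721 0.1462 0.594  0.0624 0.3357 0.3103] [-13.8   2.8 -24.   12.7  25.8  19.9 -11.2   8.7  29.5   4.9   9.   -2.2
  -5.5 -55.5 -23.2]
-0.2 20 0 []
-0.2 20 1 []
-0.2 35 0 []
-0.2 35 1 []
-0.2 40 0 []
-0.2 40 1 []
-0.2 45 0 []
-0.2 45 1 []
-0.15 20 0 []
-0.15 20 1 []
-0.15 35 0 []
-0.15 35 1 []
-0.15 40 0 []
-0.15 40 1 []
-0.15 45 0 []
-0.15 45 1 []
-0.1 20 0 [[38, 29, -40, 66, -13, 170]]
-0.1 20 1 [[38, 29, -40, 66, -13, -10]]
-0.1 35 0 []
-0.1 35 1 []
-0.1 40 0 []
-0.1 40 1 []
-0.1 45 0 []
-0.1 45 1 []
-0.05 20 0 [[35, 50, -12, 45, -15, -165]]
-0.05 20 1 [[35, 50, -12, 45, -15, 15]]
-0.05 35 0 []
-0.05 35 1 []
-0.05 40 0 []
-0.05 40 1 []
-0.05 45 0 []
-0.05 45 1 []
-0.02 20 0 [[33, 64, 6, 35, -18, -152]]
-0.02 20 1 [[33, 64, 6, 35, -18, 28]]
-0.02 35 0 []
-0.02 35 1 []
-0.02 40 0 []
-0.02 40 1 []
-0.02 45 0 []
-0.02 45 1 []
```

```bash
python3 - <<'E'
s=open('k.py').read()
s=s.replace("a0,d,h,L1,L2,L3=P","a0,d,h,L1,L2,L3,w,eo,wz=P")
s=s.replace("+L2*F[:,0]+L3*W[:,0]","+F@np.array([L2,0,eo])+F@E('x',S[0]*q[3])@np.array([0,-w,wz])+L3*W[:,0]")
s=s.replace("[0]*6","[0]*9").replace("[0,.16,.3,.56,.42,.2]","[0,.1,.3,.56,.42,.2,.06,0,0]")
open('k.py','w').write(s)
E
python3 k.py
```

```text
0.0027559767019444186 [-1, -1] [-2.900e-03 -1.100e-03  1.591e-01  5.694e-01  4.238e-01  2.885e-01
  1.609e-01 -1.000e-04 -3.000e-04] [-0.2 -0.   0.   0.2 -0.3  0.1 -0.  -0.  -0.1 -0.   0.2 -0.2 -0.  -0.1
  0.2]
-0.2 20 0 []
-0.2 20 1 []
-0.2 35 0 [[-4, 19, -57, -169, -21, 85]]
-0.2 35 1 [[-4, 19, -57, -169, -21, -95]]
-0.2 40 0 [[-5, 21, -61, -170, -32, 88]]
-0.2 40 1 [[-5, 21, -61, -170, -32, -92]]
-0.2 45 0 []
-0.2 45 1 []
-0.15 20 0 []
-0.15 20 1 []
-0.15 35 0 [[-3, 21, -50, -169, -16, 84]]
-0.15 35 1 [[-3, 21, -50, -169, -16, -96]]
-0.15 40 0 [[-4, 23, -55, -172, -27, 87]]
-0.15 40 1 [[-4, 23, -55, -172, -27, -93]]
-0.15 45 0 [[-4, 26, -58, -173, -39, 89]]
-0.15 45 1 [[-4, 26, -58, -173, -39, -91]]
-0.1 20 0 []
-0.1 20 1 []
-0.1 35 0 [[-2, 23, -43, -166, -11, 80]]
-0.1 35 1 [[-2, 23, -43, -166, -11, -100]]
-0.1 40 0 [[-3, 25, -48, -171, -23, 86]]
-0.1 40 1 [[-3, 25, -48, -171, -23, -94]]
-0.1 45 0 [[-3, 27, -52, -173, -33, 88]]
-0.1 45 1 [[-3, 27, -52, -173, -33, -92]]
-0.05 20 0 []
-0.05 20 1 []
-0.05 35 0 []
-0.05 35 1 []
-0.05 40 0 [[-2, 27, -41, -171, -18, 85]]
-0.05 40 1 [[-2, 27, -41, -171, -18, -95]]
-0.05 45 0 [[-2, 28, -45, -173, -28, 87]]
-0.05 45 1 [[-2, 28, -45, -173, -28, -93]]
-0.02 20 0 []
-0.02 20 1 []
-0.02 35 0 []
-0.02 35 1 []
-0.02 40 0 [[-2, 28, -36, -170, -15, 83]]
-0.02 40 1 [[-2, 28, -36, -170, -15, -97]]
-0.02 45 0 [[-2, 30, -41, -173, -25, 87]]
-0.02 45 1 [[-2, 30, -41, -173, -25, -93]]
```

Call:
drive_tool:
  rows:
    - [70,0,0,15,0,0,0]
    - [70,0,0,20,0,0,0]
    - [70,0,0,25,0,0.04,0]
    - [70,-5,3,25,0,0.06,0]
    - [70,-5,4,25,0,0.06,0]

```text
time_s: 10.27
tcp_pos: [0.5006, 0.1448, 0.1681]
ee_rot: [[-0.994, -0.032, 0.103], [-0.034, 0.999, -0.021], [-0.102, -0.024, -0.994]]
wrist_force: [1.1, -0.7, -0.5]
gripper_width: 0.702
gripper_force: 0.0
```

Call:
drive_tool:
  rows:
    - [70,-10,4,30,0,0.06,0]
    - [70,-10,4,30,0,0.04,0]
    - [70,-10,0,0,0,0,0]
    - [70,0,0,0,0,0,0]

```text
time_s: 10.6
tcp_pos: [0.4715, 0.1521, 0.2287]
ee_rot: [[-0.999, -0.034, 0.011], [-0.034, 0.999, -0.021], [-0.01, -0.021, -1.0]]
wrist_force: [-0.5, -1.8, -1.2]
gripper_width: 0.699
gripper_force: 0.0
```

Run:
```python
from h import *
s=sense();print(s['time_s'],s['tcp_pos'],np.round(s['ee_rot'],3).tolist(),np.round(s['joints'],1))
c=capture('wrist');save(c,'w3')
for d in masks_of('rack',c)[:2]:
    p=cloud(c,d['region']);t=p[(p[:,2]>.058)&(p[:,2]<.08)]
    print(d['p'],len(p),np.percentile(p[:,2],[2,50,98]))
    if len(t)>9: print('top',cv2.minAreaRect((t[:,:2]*1000).astype(np.float32)),t.min(0),t.max(0))
```

```text
10.6 [0.47151704 0.15211929 0.228718  ] [[-0.999, -0.034, 0.011], [-0.034, 0.999, -0.021], [-0.01, -0.021, -1.0]] [  37.5    9.9  -19.1    1.5  -61.2 -126.2]
0.81 4254 [0.00750037 0.06694899 0.06897152]
top ((508.92950439453125, 139.13900756835938), (141.2660675048828, 45.17078399658203), 3.7078356742858887) [0.43734658 0.11235576 0.05800741] [0.57930098 0.16375471 0.06970043]
```

View pics/w3.png

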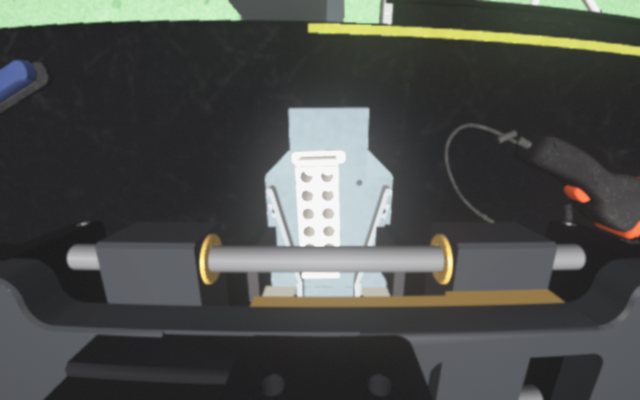

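The wrist view shows the rack upright on the apron at columns 293-345, touching the right-hand guide and about 12 mm off the centreline. I'll regrip near its rear, centre it and slide it forward.

Call:
drive_tool:
  rows:
    - [72,-3,-6,-30,0.011,0.006,0.015]
    - [72,-3,-6,-35,0.01,0.005,0.015]
    - [72,-1.5,-4,-35,0,0,0]
    - [72,0,0,-30,0,0,0]
    - [72,0,0,0,0,0,0]

```text
time_s: 11.12
tcp_pos: [0.4598, 0.1304, 0.0905]
ee_rot: [[-0.998, -0.06, -0.014], [-0.06, 0.998, -0.014], [0.015, -0.013, -1.0]]
wrist_force: [-0.1, -0.1, -0.6]
gripper_width: 0.718
gripper_force: 0.0
```

Call:
drive_tool:
  rows:
    - [72,0,0,-25,0,0,0]
    - [72,0,0,-15,0,0,0]
    - [72,0,0,-10,0,0,0]
    - [72,0,0,-4,0,0,0]
    - [72,0,0,0,0,0,0]

```text
time_s: 11.53
tcp_pos: [0.4646, 0.1331, 0.0428]
ee_rot: [[-0.998, -0.063, -0.002], [-0.063, 0.998, -0.008], [0.002, -0.008, -1.0]]
wrist_force: [0.4, -0.7, 0.7]
gripper_width: 0.721
gripper_force: 0.0
```

Call:
drive_tool:
  rows:
    - [20,0,2,0,0.008,0,0]
    - [20,0,0,0,0,0,0]
    - [20,0,0,0,0,0,0]
    - [20,0,0,0,0,0,0]
    - [20,0,0,0,0,0,0]

```text
time_s: 11.95
tcp_pos: [0.4652, 0.1355, 0.0441]
ee_rot: [[-0.998, -0.064, 0.002], [-0.064, 0.998, 0.001], [-0.002, 0.001, -1.0]]
wrist_force: [-1.3, 1.8, 4.1]
gripper_width: 0.541
gripper_force: 29.9
```

Call:
drive_tool:
  rows:
    - [20,0,0,0,0,0,0]
    - [20,0,0,0.5,0,0,0]
    - [20,0,4,0.5,0,0,-0.01]
    - [20,0,4,0,0,0,-0.01]
    - [20,0,4,0,0,0,0]

```text
time_s: 12.37
tcp_pos: [0.4643, 0.1467, 0.0442]
ee_rot: [[-0.999, -0.041, -0.001], [-0.041, 0.999, -0.001], [0.001, -0.001, -1.0]]
wrist_force: [-0.4, -2.5, 2.7]
gripper_width: 0.544
gripper_force: 29.8
```

Call:
drive_tool:
  rows:
    - [20,7,1.3,0,0,0,0]
    - [20,10,0.4,0,0,0,0]
    - [20,10,0.4,0,0,0,0]
    - [20,10,0.4,0,0,0,0]
    - [20,8,0.3,0,0,0,0]

```text
time_s: 12.78
tcp_pos: [0.511, 0.1499, 0.0441]
ee_rot: [[-0.999, -0.042, 0.0], [-0.042, 0.999, 0.0], [-0.0, 0.0, -1.0]]
wrist_force: [-2.1, -0.7, 5.5]
gripper_width: 0.543
gripper_force: 29.8
```

Call:
drive_tool:
  rows:
    - [20,0,0,0,0,0,0]
    - [20,0,0,0,0,0,0]

```text
time_s: 12.95
tcp_pos: [0.5112, 0.1501, 0.0441]
ee_rot: [[-0.999, -0.042, 0.002], [-0.042, 0.999, 0.001], [-0.002, 0.001, -1.0]]
wrist_force: [1.3, 0.3, 1.6]
gripper_width: 0.545
gripper_force: 29.8
```

Call:
drive_tool:
  rows:
    - [70,0,0,0,0,0,0]
    - [70,0,0,0,0,0,0]
    - [70,0,0,0,0,0,0]
    - [70,0,0,15,0,0,0]
    - [70,0,0,25,0,0,0]

```text
time_s: 13.37
tcp_pos: [0.5071, 0.1485, 0.0819]
ee_rot: [[-0.999, -0.042, -0.007], [-0.042, 0.999, -0.004], [0.007, -0.003, -1.0]]
wrist_force: [0.1, 0.8, -0.2]
gripper_width: 0.691
gripper_force: 0.0
```

Call:
drive_tool:
  rows:
    - [0,-10,0,25,0,0,0]
    - [0,-15,0,25,0,0,0]
    - [0,-20,0,30,0,0,0]
    - [0,-20,0,30,0,0,0]
    - [0,-20,0,30,0,0,0]

```text
time_s: 13.78
tcp_pos: [0.4229, 0.1491, 0.2249]
ee_rot: [[-0.999, -0.042, -0.001], [-0.042, 0.999, -0.001], [0.001, -0.001, -1.0]]
wrist_force: [1.0, 1.0, 0.6]
gripper_width: 0.407
gripper_force: 0.0
```

Call:
drive_tool:
  rows:
    - [0,-10,0,35,0,0,0]
    - [0,0,0,35,0,0,0]
    - [0,0,0,30,0,0,0]
    - [0,0,0,0,0,0,0]
    - [0,0,0,0,0,0,0]

```text
time_s: 14.2
tcp_pos: [0.4145, 0.15, 0.3256]
ee_rot: [[-0.999, -0.043, 0.003], [-0.043, 0.999, 0.003], [-0.003, 0.003, -1.0]]
wrist_force: [0.6, -0.8, -1.2]
gripper_width: 0.048
gripper_force: 0.0
```

```bash
cat > plan.py <<'E'
from k import *
from h import *
def body(q):
    p,R=fk(q,P); pts=[p+R@np.array(v) for v in [(0,0,.019),(.066,0,-.15),(0,.1,-.06),(0,-.1,-.06),(-.04,0,-.06),(.04,0,-.06)]]+[p-L3*R[:,2]]
    return np.array(pts)
L3=P[5]
def rows(qs):
    out=[]
    for a,b in zip(qs,qs[1:]):
        (p,R),(p2,R2)=fk(a,P),fk(b,P); out.append(np.r_[(p2-p)*1000,Ro.from_matrix(R2@R.T).as_rotvec()])
    return np.array(out)
if __name__=='__main__':
    s=sense();q0=np.array(s['joints']);print(s['time_s'],s['tcp_pos'],np.round(q0,1),s['gripper_width'],(fk(q0,P)[0]-s['tcp_pos'])*1000)
    for x,z,t in [(-.215,.06,38),(-.2,.038,38),(-.2,.1,40),(-.19,.038,40),(-.2,.16,42)]:
        q,e=ik(sp(x,0,z),tool(t),[-5,21,-58,-170,-32,88]);print(x,z,t,np.round(q,1),round(e,4))
    g,e=ik(sp(-.2,0,.16),tool(42),[-5,21,-58,-170,-32,88])
    for lift in (0,10,20):
        n=32; qs=[q0+(g-q0)*u-np.array([0,lift,0,0,0,0])*np.sin(np.pi*u)+np.array([0,0,0,0,-20,0])*np.sin(np.pi*u) for u in np.linspace(0,1,n+1)]
        r=rows(qs);b=np.array([body(q) for q in qs])
        print(lift,'max row',np.abs(r[:,:3]).max(),np.abs(r[:,3:]).max(),'minz',b[:,:,2].min(1).round(2).tolist(),'maxx',b[:,:,0].max(1).round(2).tolist(),'y',b[:,:,1].min().round(2),b[:,:,1].max().round(2))
E
python3 plan.py
```

```text
14.2 [0.41447065 0.15001151 0.32557256] [  41.1    0.3  -15.1   -0.   -74.3 -128.7] 0.047637871491276525 [-0.83685953 -0.66354351  0.99543723]
-0.215 0.06 38 [  -4.8   16.1  -60.2 -169.2  -24.5   85.9] 0.0004
-0.2 0.038 38 [  -4.6   21.6  -60.4 -171.3  -30.1   88.1] 0.0004
-0.2 0.1 40 [  -3.6    9.3  -54.4 -163.6  -14.1   78.8] 0.0004
-0.19 0.038 40 [  -4.5   23.1  -60.7 -171.9  -33.9   88.7] 0.0004
-0.2 0.16 42 [  -2.1    0.5  -55.5 -175.2   -9.2   88.7] 0.0666
0 max row 23.97611748337969 0.10564273810812129 minz [0.31, 0.29, 0.27, 0.25, 0.24, 0.23, 0.22, 0.22, 0.21, 0.2, 0.19, 0.19, 0.19, 0.19, 0.19, 0.2, 0.21, 0.21, 0.22, 0.23, 0.23, 0.24, 0.24, 0.24, 0.24, 0.24, 0.23, 0.22, 0.21, 0.19, 0.18, 0.16, 0.15] maxx [0.45, 0.43, 0.41, 0.4, 0.39, 0.38, 0.37, 0.36, 0.35, 0.33, 0.32, 0.31, 0.29, 0.28, 0.29, 0.3, 0.31, 0.32, 0.34, 0.35, 0.37, 0.38, 0.4, 0.41, 0.42, 0.44, 0.45, 0.46, 0.47, 0.47, 0.46, 0.45, 0.44] y 0.05 0.38
10 max row 25.67585813158879 0.10705870988654034 minz [0.31, 0.29, 0.28, 0.27, 0.26, 0.26, 0.25, 0.25, 0.25, 0.24, 0.24, 0.24, 0.24, 0.25, 0.25, 0.26, 0.27, 0.28, 0.29, 0.3, 0.3, 0.3, 0.29, 0.29, 0.28, 0.28, 0.27, 0.25, 0.24, 0.22, 0.19, 0.17, 0.15] maxx [0.45, 0.43, 0.41, 0.39, 0.37, 0.36, 0.34, 0.33, 0.31, 0.3, 0.28, 0.27, 0.27, 0.27, 0.28, 0.29, 0.3, 0.31, 0.32, 0.34, 0.35, 0.37, 0.38, 0.39, 0.41, 0.43, 0.44, 0.45, 0.46, 0.46, 0.46, 0.45, 0.44] y 0.05 0.38
20 max row 30.973640674721274 0.12327348764150275 minz [0.31, 0.3, 0.29, 0.29, 0.28, 0.28, 0.28, 0.29, 0.29, 0.28, 0.29, 0.29, 0.3, 0.3, 0.31, 0.32, 0.33, 0.34, 0.34, 0.34, 0.34, 0.34, 0.33, 0.33, 0.32, 0.31, 0.3, 0.28, 0.26, 0.24, 0.21, 0.18, 0.15] maxx [0.45, 0.43, 0.4, 0.38, 0.35, 0.33, 0.31, 0.3, 0.28, 0.27, 0.26, 0.26, 0.26, 0.26, 0.26, 0.26, 0.27, 0.28, 0.3, 0.31, 0.33, 0.34, 0.36, 0.37, 0.39, 0.41, 0.43, 0.44, 0.46, 0.46, 0.46, 0.45, 0.44] y 0.02 0.37
```

```bash
cat > go.py <<'E'
import sys
from plan import *
x,z,t,n,lift,j5=[float(v) for v in sys.argv[1:7]]; n=int(n); k0=int(sys.argv[7]) if len(sys.argv)>7 else n
s=sense();q0=np.array(s['joints'])
g,e=ik(sp(x,0,z),tool(t),[-4.5,21,-58,-170,-32,88]);print(s['time_s'],np.round(q0,1),'->',np.round(g,1),round(e,4))
us=np.linspace(0,1,n+1); qs=[q0+(g-q0)*u+np.array([0,-lift,0,0,j5,0])*np.sin(np.pi*u) for u in us]
b=np.array([body(q) for q in qs]);print('minz',b[:,:,2].min().round(3),'maxx',b[:,:,0].max().round(3))
p,R=fk(q0,P)
for q in qs[1:k0+1]:
    p2,R2=fk(q,P); d=np.round((p2-p)*1000).astype(int); w=np.round(Ro.from_matrix(R2@R.T).as_rotvec(),2)
    p=p+d/1000; R=Ro.from_rotvec(w).as_matrix()@R
    print([0,*d.tolist(),*w.tolist()],end=',\n')
E
python3 go.py -.2 .10 52 34 10 -20
```

```text
14.2 [  41.1    0.3  -15.1   -0.   -74.3 -128.7] -> [  -8.1   13.9  -61.  -161.4  -35.    81.7] 0.0932
minz 0.09 maxx 0.453
[0, -25, -4, -18, 0.05, 0.07, 0.06],
[0, -26, -1, -15, 0.05, 0.06, 0.06],
[0, -26, 1, -13, 0.07, 0.06, 0.06],
[0, -25, 3, -12, 0.07, 0.04, 0.05],
[0, -24, 6, -9, 0.08, 0.04, 0.05],
[0, -23, 7, -7, 0.09, 0.03, 0.05],
[0, -22, 10, -5, 0.09, 0.02, 0.04],
[0, -19, 11, -3, 0.1, 0.02, 0.04],
[0, -17, 13, -1, 0.1, -0.0, 0.02],
[0, -15, 14, 0, 0.11, -0.01, 0.02],
[0, -12, 15, 2, 0.1, -0.02, 0.01],
[0, -9, 16, 3, 0.1, -0.02, -0.0],
[0, -5, 15, 4, 0.1, -0.04, -0.02],
[0, -2, 16, 4, 0.09, -0.04, -0.02],
[0, 1, 15, 6, 0.08, -0.05, -0.03],
[0, 5, 14, 5, 0.08, -0.06, -0.05],
[0, 8, 13, 6, 0.07, -0.06, -0.05],
[0, 12, 12, 4, 0.06, -0.06, -0.06],
[0, 14, 9, 4, 0.04, -0.06, -0.08],
[0, 18, 6, 3, 0.03, -0.06, -0.08],
[0, 20, 4, 1, 0.02, -0.06, -0.08],
[0, 22, 1, 0, 0.0, -0.05, -0.1],
[0, 23, -2, -3, -0.01, -0.05, -0.09],
[0, 23, -6, -5, -0.03, -0.04, -0.1],
[0, 24, -9, -8, -0.03, -0.03, -0.1],
[0, 23, -12, -11, -0.05, -0.02, -0.1],
[0, 21, -15, -13, -0.06, -0.01, -0.09],
[0, 19, -18, -16, -0.07, 0.01, -0.09],
[0, 16, -21, -17, -0.08, 0.02, -0.09],
[0, 12, -22, -20, -0.07, 0.03, -0.08],
[0, 8, -23, -22, -0.08, 0.05, -0.07],
[0, 5, -24, -22, -0.08, 0.06, -0.06],
[0, 0, -23, -23, -0.07, 0.07, -0.05],
[0, -5, -23, -23, -0.07, 0.08, -0.04],
```

Call:
drive_tool:
  rows:
    - [0,-25,-4,-18,0.05,0.07,0.06]
    - [0,-26,-1,-15,0.05,0.06,0.06]
    - [0,-26,1,-13,0.07,0.06,0.06]
    - [0,-25,3,-12,0.07,0.04,0.05]
    - [0,-24,6,-9,0.08,0.04,0.05]

```text
time_s: 14.62
tcp_pos: [0.2859, 0.1543, 0.255]
ee_rot: [[-0.912, -0.275, -0.303], [-0.359, 0.894, 0.268], [0.197, 0.353, -0.915]]
wrist_force: [-0.4, -0.6, -0.5]
gripper_width: 0.01
gripper_force: 0.0
```

Call:
drive_tool:
  rows:
    - [0,-23,7,-7,0.09,0.03,0.05]
    - [0,-22,10,-5,0.09,0.02,0.04]
    - [0,-19,11,-3,0.1,0.02,0.04]
    - [0,-17,13,-1,0.1,0,0.02]
    - [0,-15,14,0,0.11,-0.01,0.02]

```text
time_s: 15.03
tcp_pos: [0.1907, 0.2099, 0.24]
ee_rot: [[-0.824, -0.38, -0.421], [-0.567, 0.563, 0.602], [0.008, 0.734, -0.679]]
wrist_force: [-0.2, -0.3, -0.7]
gripper_width: 0.003
gripper_force: 0.0
```

Call:
drive_tool:
  rows:
    - [0,-12,15,2,0.1,-0.02,0.01]
    - [0,-9,16,3,0.1,-0.02,0]
    - [0,-5,15,4,0.1,-0.04,-0.02]
    - [0,-2,16,4,0.09,-0.04,-0.02]
    - [0,1,15,6,0.08,-0.05,-0.03]

```text
time_s: 15.45
tcp_pos: [0.1643, 0.2869, 0.2589]
ee_rot: [[-0.817, -0.504, -0.28], [-0.432, 0.214, 0.876], [-0.381, 0.837, -0.392]]
wrist_force: [-0.0, 0.2, -0.2]
gripper_width: 0.004
gripper_force: 0.0
```

```bash
python3 go.py -.2 .09 45 19 3 -12
```

```text
15.45 [ 20.1  -3.5 -35.7 -71.3 -76.  -36.1] -> [  -5.3   13.9  -61.  -168.7  -30.    85.8] 0.0046
minz 0.077 maxx 0.462
[0, 3, 16, 7, 0.09, -0.05, -0.04],
[0, 6, 15, 8, 0.07, -0.06, -0.05],
[0, 9, 14, 8, 0.07, -0.06, -0.05],
[0, 13, 11, 8, 0.06, -0.06, -0.07],
[0, 17, 9, 7, 0.05, -0.06, -0.08],
[0, 19, 6, 6, 0.03, -0.06, -0.09],
[0, 23, 2, 3, 0.01, -0.06, -0.1],
[0, 25, 0, 0, -0.0, -0.06, -0.1],
[0, 26, -5, -2, -0.02, -0.04, -0.11],
[0, 27, -9, -7, -0.04, -0.03, -0.11],
[0, 27, -12, -10, -0.05, -0.02, -0.11],
[0, 25, -17, -15, -0.07, -0.0, -0.11],
[0, 23, -20, -18, -0.08, 0.01, -0.11],
[0, 18, -23, -23, -0.08, 0.04, -0.09],
[0, 14, -25, -25, -0.09, 0.05, -0.09],
[0, 8, -26, -28, -0.09, 0.07, -0.08],
[0, 2, -27, -30, -0.09, 0.09, -0.06],
[0, -5, -25, -29, -0.07, 0.1, -0.05],
[0, -10, -24, -29, -0.07, 0.11, -0.04],
```

Call:
drive_tool:
  rows:
    - [0,3,16,7,0.09,-0.05,-0.04]
    - [0,6,15,8,0.07,-0.06,-0.05]
    - [0,9,14,8,0.07,-0.06,-0.05]
    - [0,13,11,8,0.06,-0.06,-0.07]
    - [0,17,9,7,0.05,-0.06,-0.08]

```text
time_s: 15.87
tcp_pos: [0.2131, 0.3518, 0.2972]
ee_rot: [[-0.716, -0.695, 0.071], [-0.024, 0.126, 0.992], [-0.698, 0.708, -0.107]]
wrist_force: [-0.7, 1.3, -0.3]
gripper_width: 0.005
gripper_force: 0.0
```

Call:
drive_tool:
  rows:
    - [0,19,6,6,0.03,-0.06,-0.09]
    - [0,23,2,3,0.01,-0.06,-0.1]
    - [0,25,0,0,0,-0.06,-0.1]
    - [0,26,-5,-2,-0.02,-0.04,-0.11]
    - [0,27,-9,-7,-0.04,-0.03,-0.11]

```text
time_s: 16.28
tcp_pos: [0.3337, 0.345, 0.2962]
ee_rot: [[-0.446, -0.697, 0.561], [0.246, 0.508, 0.826], [-0.86, 0.507, -0.055]]
wrist_force: [0.5, -0.9, 0.7]
gripper_width: 0.006
gripper_force: 0.0
```

Call:
drive_tool:
  rows:
    - [0,27,-12,-10,-0.05,-0.02,-0.11]
    - [0,25,-17,-15,-0.07,0,-0.11]

```text
time_s: 16.45
tcp_pos: [0.3856, 0.3158, 0.2708]
ee_rot: [[-0.377, -0.576, 0.725], [0.228, 0.701, 0.676], [-0.897, 0.421, -0.133]]
wrist_force: [0.0, 0.1, 0.2]
gripper_width: 0.007
gripper_force: 0.0
```

```bash
python3 go.py -.2 .07 42 9 0 0
```

```text
16.45 [   4.4    4.6  -51.  -132.3  -56.8   39.9] -> [  -4.9   16.8  -60.8 -170.   -29.7   86.9] 0.0004
minz 0.056 maxx 0.463
[0, 19, -16, -19, -0.07, 0.02, -0.08],
[0, 16, -18, -21, -0.06, 0.03, -0.08],
[0, 12, -19, -22, -0.08, 0.04, -0.07],
[0, 9, -20, -23, -0.07, 0.05, -0.07],
[0, 6, -20, -23, -0.07, 0.06, -0.05],
[0, 1, -20, -24, -0.06, 0.07, -0.05],
[0, -2, -20, -24, -0.07, 0.07, -0.04],
[0, -5, -19, -23, -0.06, 0.08, -0.04],
[0, -9, -18, -23, -0.05, 0.09, -0.02],
```

Call:
drive_tool:
  rows:
    - [0,19,-16,-19,-0.07,0.02,-0.08]
    - [0,16,-18,-21,-0.06,0.03,-0.08]
    - [0,12,-19,-22,-0.08,0.04,-0.07]
    - [0,9,-20,-23,-0.07,0.05,-0.07]
    - [0,6,-20,-23,-0.07,0.06,-0.05]

```text
time_s: 16.87
tcp_pos: [0.4458, 0.2227, 0.1619]
ee_rot: [[-0.507, -0.226, 0.832], [0.057, 0.954, 0.294], [-0.86, 0.197, -0.471]]
wrist_force: [0.2, 0.4, -0.4]
gripper_width: 0.008
gripper_force: 0.0
```

Call:
drive_tool:
  rows:
    - [0,1,-20,-24,-0.06,0.07,-0.05]
    - [0,-2,-20,-24,-0.07,0.07,-0.04]
    - [0,-5,-19,-23,-0.06,0.08,-0.04]

```text
time_s: 17.12
tcp_pos: [0.4397, 0.1637, 0.0916]
ee_rot: [[-0.68, -0.075, 0.729], [-0.02, 0.996, 0.083], [-0.733, 0.042, -0.679]]
wrist_force: [1.2, 0.8, 0.5]
gripper_width: 0.007
gripper_force: 0.0
```

```bash
python3 - <<'E'
from h import *
c=capture('wrist');save(c,'w4')
for d in masks_of('rack',c)[:1]:
    p=cloud(c,d['region']);t=p[(p[:,2]>.06)&(p[:,2]<.08)]
    print(d['p'],len(p),len(t),p.min(0),p.max(0))
    if len(t)>9: print(cv2.minAreaRect((t[:,:2]*1000).astype(np.float32)))
s=sense();print(s['tcp_pos'],np.round(s['ee_rot'],3).tolist())
E
python3 go.py -.2 .04 39 3 0 0
```

```text
0.89 3387 0 [0.47670169 0.11561394 0.00834894] [0.58224272 0.18301519 0.05649324]
[0.43934508 0.16419424 0.09132544] [[-0.68, -0.074, 0.729], [-0.017, 0.996, 0.085], [-0.733, 0.045, -0.679]]
17.2167 [  -3.9   15.6  -59.9 -165.8  -33.    81.7] -> [  -4.7   21.8  -61.  -171.3  -31.8   88.2] 0.0019
minz 0.025 maxx 0.453
[0, -2, -6, -17, -0.02, 0.05, -0.01],
[0, -2, -6, -17, -0.02, 0.04, -0.01],
[0, -4, -6, -18, -0.01, 0.05, -0.01],
```

View pics/w4.png

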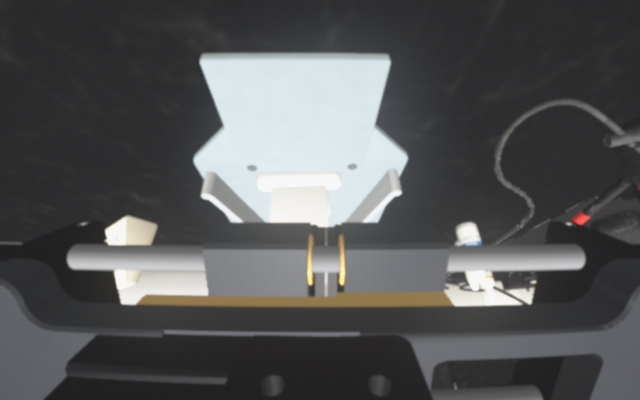

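The wrist view shows the rack's rear foot at (300,182), between the guides and close to the centreline. I'll lower behind it and push.

Call:
drive_tool:
  rows:
    - [0,-2,-6,-17,-0.02,0.05,-0.01]
    - [0,-2,-6,-17,-0.02,0.04,-0.01]
    - [0,-4,-6,-18,-0.01,0.05,-0.01]
    - [0,0,0,0,0,0,0]

```text
time_s: 17.55
tcp_pos: [0.4328, 0.147, 0.0405]
ee_rot: [[-0.774, -0.044, 0.632], [-0.031, 0.999, 0.031], [-0.633, 0.004, -0.774]]
wrist_force: [-0.8, -0.0, -0.3]
gripper_width: 0.005
gripper_force: 0.0
```

```bash
cat > st.py <<'E'
from k import *
from station import sense
s=sense();d=E('z',-Y)@(np.array(s['tcp_pos'])-O);R=np.array(s['ee_rot'])
print(round(s['time_s'],2),'sorter xyz',np.round(d*1000,1),'tilt',round(np.degrees(np.arccos(-R[2,2])),1),'rot to 42:',np.round(Ro.from_matrix(tool(42)@R.T).as_rotvec(),3),np.round(s['joints'],1),'F',np.round(E('z',-Y)@s['wrist_force'],1))
E
python3 st.py
```

```text
17.55 sorter xyz [-198.5   -1.3   40.5] tilt 39.3 rot to 42: [-0.002 -0.048 -0.   ] [  -4.6   21.9  -60.9 -171.2  -32.2   87.9] F [-0.8  0.  -0.3]
```

Call:
drive_tool:
  rows:
    - [0,8,0.6,0,0,-0.01,0]
    - [0,8,0.6,0,0,-0.01,0]
    - [0,8,0.6,0,0,-0.01,0]
    - [0,8,0.4,0,0,-0.01,0]
    - [0,8,0.4,0,0,-0.01,0]

```text
time_s: 17.97
tcp_pos: [0.4745, 0.1496, 0.0427]
ee_rot: [[-0.737, -0.045, 0.675], [-0.033, 0.999, 0.03], [-0.675, 0.0, -0.738]]
wrist_force: [-0.5, 0.2, 1.1]
gripper_width: 0.006
gripper_force: 0.5
```

Call:
drive_tool:
  rows:
    - [0,8,0.4,0,0,0,0]
    - [0,8,0.4,0,0,0,0]
    - [0,8,0.3,0,0,0,0]
    - [0,8,0.3,0,0,0,0]
    - [0,0,0,0,0,0,0]

```text
time_s: 18.38
tcp_pos: [0.5083, 0.1505, 0.043]
ee_rot: [[-0.736, -0.043, 0.675], [-0.032, 0.999, 0.029], [-0.676, 0.0, -0.737]]
wrist_force: [-0.8, 0.9, 0.5]
gripper_width: 0.003
gripper_force: 0.0
```

```bash
python3 st.py
```

```text
18.38 sorter xyz [-122.8   -1.1   43. ] tilt 42.5 rot to 42: [-0.001  0.009  0.   ] [  -3.    25.2  -53.1 -172.7  -30.9   87.8] F [-0.7  0.9  0.5]
```

Call:
drive_tool:
  rows:
    - [0,8,0.4,-1,0,0,0]
    - [0,8,0.4,-1,0,0,0]
    - [0,8,0.4,0,0,0,0]
    - [0,8,0.4,0,0,0,0]
    - [0,8,0.4,0,0,0,0]

```text
time_s: 18.8
tcp_pos: [0.5465, 0.1528, 0.04]
ee_rot: [[-0.739, -0.044, 0.673], [-0.032, 0.999, 0.03], [-0.673, 0.0, -0.739]]
wrist_force: [-0.2, -0.6, 0.3]
gripper_width: 0.01
gripper_force: 0.3
```

Call:
drive_tool:
  rows:
    - [0,6,0.3,0,0,0,0]
    - [0,5,0.3,0,0,0,0]
    - [0,0,0,0,0,0,0]

```text
time_s: 19.05
tcp_pos: [0.5581, 0.1533, 0.0405]
ee_rot: [[-0.737, -0.044, 0.674], [-0.032, 0.999, 0.03], [-0.675, 0.0, -0.738]]
wrist_force: [-0.4, -0.4, -0.7]
gripper_width: 0.003
gripper_force: 0.0
```

```bash
python3 st.py
```

```text
19.05 sorter xyz [-73.   -0.5  40.5] tilt 42.4 rot to 42: [-0.001  0.007 -0.   ] [  -2.2   27.2  -46.3 -172.8  -26.1   87. ] F [-0.4 -0.4 -0.7]
```

Call:
drive_tool:
  rows:
    - [0,4,0.2,0,0,0,0]
    - [0,4,0.2,0,0,0,0]
    - [0,4,0.2,0,0,0,0]
    - [0,3,0.1,0,0,0,0]
    - [0,0,0,0,0,0,0]

```text
time_s: 19.47
tcp_pos: [0.5714, 0.1541, 0.0399]
ee_rot: [[-0.739, -0.044, 0.672], [-0.033, 0.999, 0.03], [-0.673, 0.0, -0.74]]
wrist_force: [-4.0, -1.8, 1.1]
gripper_width: 0.008
gripper_force: 1.6
```

Call:
drive_tool:
  rows:
    - [0,3,0.1,0,0,0,0]
    - [0,3,0.1,0,0,0,0]
    - [0,3,0.1,0,0,0,0]
    - [0,0,0,0,0,0,0]

```text
time_s: 19.8
tcp_pos: [0.5806, 0.1546, 0.0399]
ee_rot: [[-0.739, -0.045, 0.672], [-0.033, 0.999, 0.03], [-0.673, 0.0, -0.74]]
wrist_force: [-1.1, 1.8, 0.2]
gripper_width: 0.007
gripper_force: 1.3
```

```bash
python3 st.py
```

```text
19.8 sorter xyz [-50.5  -0.2  39.9] tilt 42.3 rot to 42: [-0.     0.005 -0.001] [  -1.9   28.2  -43.1 -172.6  -23.7   86.5] F [-1.   1.8  0.2]
```

Call:
drive_tool:
  rows:
    - [0,2,0.1,0,0,0,0]
    - [0,2,0.1,0,0,0,0]
    - [0,0,0,0,0,0,0]

```text
time_s: 20.05
tcp_pos: [0.5849, 0.1546, 0.04]
ee_rot: [[-0.739, -0.044, 0.673], [-0.033, 0.999, 0.03], [-0.673, 0.0, -0.739]]
wrist_force: [-3.2, 1.3, -0.1]
gripper_width: 0.003
gripper_force: 1.1
```

Call:
drive_tool:
  rows:
    - [0,2,0.1,0,0,0,0]
    - [0,2,0.1,0,0,0,0]
    - [0,0,0,0,0,0,0]

```text
time_s: 20.3
tcp_pos: [0.5892, 0.1547, 0.0402]
ee_rot: [[-0.738, -0.044, 0.673], [-0.032, 0.999, 0.03], [-0.674, 0.0, -0.739]]
wrist_force: [-2.0, 1.4, -0.3]
gripper_width: 0.004
gripper_force: 1.0
```

Call:
drive_tool:
  rows:
    - [0,2,0.1,0,0,0,0]
    - [0,0,0,0,0,0,0]

```text
time_s: 20.47
tcp_pos: [0.5911, 0.1547, 0.0402]
ee_rot: [[-0.738, -0.044, 0.673], [-0.032, 0.999, 0.03], [-0.674, 0.0, -0.739]]
wrist_force: [-2.2, 1.2, -0.0]
gripper_width: 0.008
gripper_force: 1.0
```

Call:
drive_tool:
  rows:
    - [0,2,0.1,0,0,0,0]
    - [0,0,0,0,0,0,0]

```text
time_s: 20.63
tcp_pos: [0.5924, 0.1549, 0.0399]
ee_rot: [[-0.739, -0.044, 0.672], [-0.033, 0.999, 0.03], [-0.673, 0.0, -0.74]]
wrist_force: [-3.4, 1.6, -0.3]
gripper_width: 0.005
gripper_force: 1.5
```

Call:
drive_tool:
  rows:
    - [0,2,0.1,0,0,0,0]
    - [0,0,0,0,0,0,0]

```text
time_s: 20.8
tcp_pos: [0.5943, 0.155, 0.0399]
ee_rot: [[-0.739, -0.044, 0.672], [-0.033, 0.999, 0.03], [-0.673, 0.0, -0.74]]
wrist_force: [-4.3, 1.5, 0.8]
gripper_width: -0.0
gripper_force: 2.0
```

Call:
drive_tool:
  rows:
    - [0,2,0.1,0,0,0,0]
    - [0,0,0,0,0,0,0]

```text
time_s: 20.97
tcp_pos: [0.5961, 0.1551, 0.0398]
ee_rot: [[-0.739, -0.044, 0.672], [-0.033, 0.999, 0.03], [-0.673, 0.0, -0.74]]
wrist_force: [-4.1, 1.3, -0.6]
gripper_width: 0.005
gripper_force: 2.4
```

Call:
drive_tool:
  rows:
    - [0,2,0.1,0,0,0,0]
    - [0,0,0,0,0,0,0]

```text
time_s: 21.13
tcp_pos: [0.5981, 0.1552, 0.0399]
ee_rot: [[-0.739, -0.044, 0.672], [-0.033, 0.999, 0.03], [-0.673, 0.0, -0.74]]
wrist_force: [-4.4, 0.6, 0.8]
gripper_width: 0.006
gripper_force: 2.3
```

Call:
drive_tool:
  rows:
    - [0,2,0.1,0,0,0,0]
    - [0,0,0,0,0,0,0]

```text
time_s: 21.3
tcp_pos: [0.5999, 0.1553, 0.0398]
ee_rot: [[-0.74, -0.044, 0.672], [-0.033, 0.999, 0.03], [-0.672, 0.0, -0.74]]
wrist_force: [-5.5, 0.3, 1.0]
gripper_width: 0.003
gripper_force: 2.8
```

Call:
drive_tool:
  rows:
    - [0,2,0.1,0,0,0,0]
    - [0,0,0,0,0,0,0]

```text
time_s: 21.47
tcp_pos: [0.6016, 0.1555, 0.0397]
ee_rot: [[-0.74, -0.045, 0.671], [-0.033, 0.999, 0.03], [-0.672, 0.0, -0.741]]
wrist_force: [-6.7, 0.8, 2.6]
gripper_width: 0.008
gripper_force: 3.3
```

Call:
drive_tool:
  rows:
    - [0,2,0.1,0,0,0,0]
    - [0,0,0,0,0,0,0]

```text
time_s: 21.63
tcp_pos: [0.6032, 0.1556, 0.0397]
ee_rot: [[-0.74, -0.045, 0.671], [-0.033, 0.999, 0.03], [-0.672, -0.0, -0.741]]
wrist_force: [-8.5, 0.5, 3.6]
gripper_width: 0.005
gripper_force: 3.8
```

Call:
drive_tool:
  rows:
    - [0,1.5,0.1,0,0,0,0]
    - [0,0,0,0,0,0,0]

```text
time_s: 21.8
tcp_pos: [0.6044, 0.1558, 0.0396]
ee_rot: [[-0.74, -0.045, 0.671], [-0.033, 0.999, 0.03], [-0.672, -0.0, -0.741]]
wrist_force: [-8.9, 0.0, 3.6]
gripper_width: 0.006
gripper_force: 4.5
```

Call:
drive_tool:
  rows:
    - [0,1.5,0.1,0,0,0,0]
    - [0,0,0,0,0,0,0]

```text
time_s: 21.97
tcp_pos: [0.6056, 0.1559, 0.0396]
ee_rot: [[-0.74, -0.045, 0.671], [-0.034, 0.999, 0.03], [-0.671, -0.0, -0.741]]
wrist_force: [-10.1, 1.4, 5.5]
gripper_width: 0.006
gripper_force: 5.0
```

```bash
python3 st.py
```

```text
21.97 sorter xyz [-25.5   0.   39.6] tilt 42.2 rot to 42: [ 0.     0.003 -0.002] [  -1.5   29.2  -39.5 -172.3  -21.    85.8] F [-10.    1.9   5.5]
```

Call:
drive_tool:
  rows:
    - [0,-2,-0.1,0,0,0,0]
    - [0,0,0,0,0,0,0]

```text
time_s: 22.13
tcp_pos: [0.6038, 0.1558, 0.0396]
ee_rot: [[-0.74, -0.045, 0.671], [-0.033, 0.999, 0.03], [-0.672, -0.0, -0.741]]
wrist_force: [-8.2, 0.9, 3.3]
gripper_width: 0.005
gripper_force: 4.3
```

Call:
drive_tool:
  rows:
    - [0,-2,-0.1,0,0,0,0]
    - [0,0,0,0,0,0,0]

```text
time_s: 22.3
tcp_pos: [0.6021, 0.1556, 0.0397]
ee_rot: [[-0.74, -0.045, 0.671], [-0.033, 0.999, 0.03], [-0.672, 0.0, -0.741]]
wrist_force: [-7.7, 0.4, 3.4]
gripper_width: 0.002
gripper_force: 3.9
```

Call:
drive_tool:
  rows:
    - [0,-2,-0.1,0,0,0,0]
    - [0,0,0,0,0,0,0]

```text
time_s: 22.47
tcp_pos: [0.6003, 0.1554, 0.0397]
ee_rot: [[-0.74, -0.044, 0.671], [-0.033, 0.999, 0.03], [-0.672, 0.0, -0.74]]
wrist_force: [-7.1, 0.5, 2.4]
gripper_width: 0.003
gripper_force: 3.4
```

Call:
drive_tool:
  rows:
    - [0,-2,-0.1,0,0,0,0]
    - [0,0,0,0,0,0,0]

```text
time_s: 22.63
tcp_pos: [0.5986, 0.1553, 0.0398]
ee_rot: [[-0.74, -0.044, 0.672], [-0.033, 0.999, 0.03], [-0.672, 0.0, -0.74]]
wrist_force: [-6.3, 0.8, 1.5]
gripper_width: 0.007
gripper_force: 2.9
```

Call:
drive_tool:
  rows:
    - [0,-2,-0.1,0,0,0,0]
    - [0,0,0,0,0,0,0]

```text
time_s: 22.8
tcp_pos: [0.5974, 0.1551, 0.0401]
ee_rot: [[-0.739, -0.044, 0.673], [-0.032, 0.999, 0.03], [-0.673, 0.0, -0.739]]
wrist_force: [-4.0, 1.0, -0.5]
gripper_width: 0.006
gripper_force: 2.0
```

Call:
drive_tool:
  rows:
    - [0,-2,-0.1,0,0,0,0]
    - [0,0,0,0,0,0,0]

```text
time_s: 22.97
tcp_pos: [0.5969, 0.1548, 0.041]
ee_rot: [[-0.737, -0.043, 0.675], [-0.031, 0.999, 0.029], [-0.676, 0.0, -0.737]]
wrist_force: [-1.8, 0.9, -0.9]
gripper_width: 0.008
gripper_force: 0.6
```

Call:
drive_tool:
  rows:
    - [0,-2,-0.1,0,0,0,0]
    - [0,0,0,0,0,0,0]

```text
time_s: 23.13
tcp_pos: [0.5948, 0.1547, 0.041]
ee_rot: [[-0.737, -0.043, 0.675], [-0.032, 0.999, 0.029], [-0.676, 0.0, -0.737]]
wrist_force: [-0.3, -0.4, -0.2]
gripper_width: 0.006
gripper_force: 0.0
```

Call:
drive_tool:
  rows:
    - [0,-3,-0.1,0,0,0,0]
    - [0,0,0,0,0,0,0]

```text
time_s: 23.3
tcp_pos: [0.5906, 0.1548, 0.0404]
ee_rot: [[-0.738, -0.044, 0.673], [-0.032, 0.999, 0.03], [-0.674, 0.0, -0.739]]
wrist_force: [-0.3, -0.0, 0.4]
gripper_width: 0.004
gripper_force: 0.0
```

Call:
drive_tool:
  rows:
    - [0,-8,-0.3,0,0,0,0]
    - [0,-8,-0.3,0,0,0,0]
    - [0,-8,-0.3,0,0,0,0]
    - [0,-8,-0.3,0,0,0,0]
    - [0,-8,-0.3,0,0,0,0]

```text
time_s: 23.72
tcp_pos: [0.5494, 0.1534, 0.0401]
ee_rot: [[-0.739, -0.044, 0.673], [-0.032, 0.999, 0.03], [-0.673, 0.0, -0.739]]
wrist_force: [-0.1, -0.7, 0.1]
gripper_width: 0.008
gripper_force: 0.0
```

Call:
drive_tool:
  rows:
    - [0,-10,-0.3,0,0,0,0]
    - [0,-10,-0.3,0,0,0,0]
    - [0,-10,-0.3,0,0,0,0]
    - [0,-10,-0.3,0,0,0,0]
    - [0,0,0,0,0,0,0]

```text
time_s: 24.13
tcp_pos: [0.5075, 0.1524, 0.0394]
ee_rot: [[-0.741, -0.045, 0.67], [-0.033, 0.999, 0.03], [-0.671, 0.0, -0.742]]
wrist_force: [-0.2, 1.3, 0.5]
gripper_width: 0.008
gripper_force: 0.0
```

```bash
python3 st.py
python3 - <<'E'
from h import *
c=capture('wrist');save(c,'w5')
for d in masks_of('rack',c)[:1]:
    p=cloud(c,d['region']); q=(p-np.array([.631,.157,0]))@np.array([[np.cos(.0436),-np.sin(.0436),0],[np.sin(.0436),np.cos(.0436),0],[0,0,1]])
    print(d['p'],len(p),np.percentile(q,[1,50,99],axis=0).round(4).tolist())
    f=q[q[:,2]<.02]; print('foot',len(f),np.percentile(f,[2,50,98],axis=0).round(4).tolist())
E
```

```text
24.13 sorter xyz [-123.6    0.8   39.4] tilt 42.1 rot to 42: [-0.     0.002 -0.001] [  -2.7   25.6  -53.1 -173.   -30.9   87.9] F [-0.1  1.3  0.5]
```

View pics/w5.png

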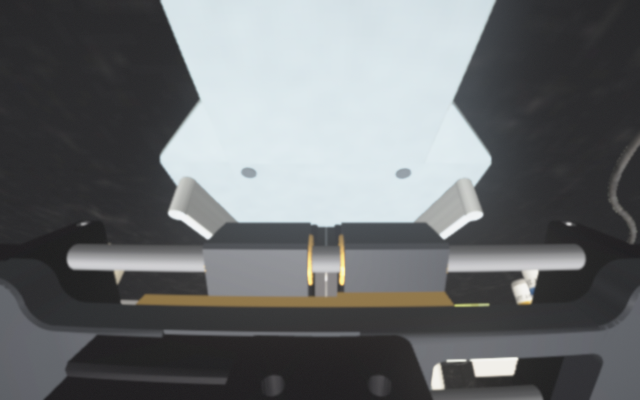

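Call:
drive_tool:
  rows:
    - [0,-10,0,5,0,0,0]
    - [0,-15,0,8,0,0,0]
    - [0,-15,0,8,0,0,0]
    - [0,0,0,0,0,0,0]
    - [0,0,0,0,0,0,0]

```text
time_s: 24.65
tcp_pos: [0.4706, 0.1522, 0.062]
ee_rot: [[-0.737, -0.044, 0.674], [-0.032, 0.999, 0.03], [-0.675, 0.0, -0.738]]
wrist_force: [0.2, -0.3, -0.2]
gripper_width: 0.005
gripper_force: 0.0
```

```bash
python3 st.py
python3 - <<'E'
from h import *
c=capture('wrist')
for d in masks_of('rack',c)[:2]:
    p=cloud(c,d['region']); print(d['p'],d['xy'],len(p),np.percentile(p,[1,50,99],axis=0).round(3).tolist() if len(p) else '')
c=capture('top');save(c,'t5')
for l in ['rack','timer','bottle_a']:
    for d in masks_of(l,c)[:3]:
        p=cloud(c,d['region']);print(l,d['p'],d['xy'],np.median(p,axis=0).round(3) if len(p) else '')
cv2.imwrite('pics/t5c.png',cv2.resize(c['frame'][150:330,190:430,::-1],None,fx=3,fy=3))
E
```

```text
24.65 sorter xyz [-160.4    2.2   62. ] tilt 42.4 rot to 42: [-0.     0.008 -0.   ] [  -3.1   20.3  -56.9 -172.4  -29.8   87.5] F [ 0.2 -0.3 -0.2]
rack 0.59 [281.5, 218.7] [0.622 0.155 0.06 ]
bottle_a 0.66 [214.2, 241.5] [0.61  0.365 0.04 ]
bottle_a 0.42 [201.1, 226.1] [0.671 0.395 0.04 ]
```

View pics/t5c.png

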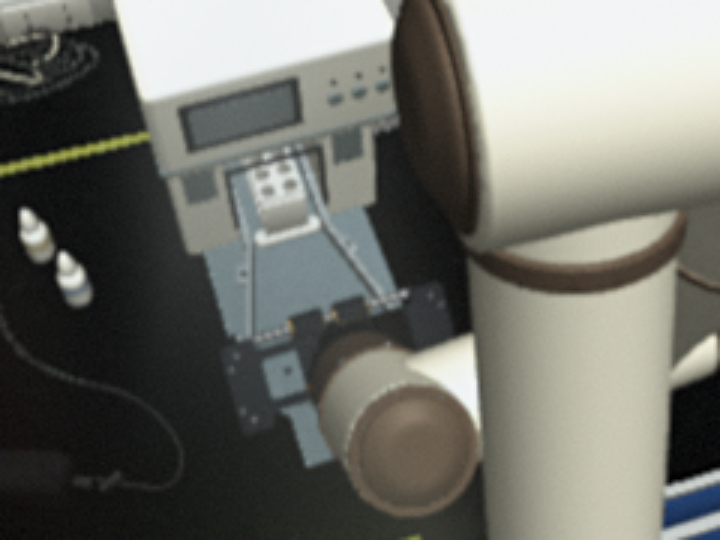

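The top view shows the rack at crop pixel (285,215), straight between the guides with its rear end just in front of the mouth. The arm is clear of it and the bottles have not moved. On backing off, the push force fell abruptly from about 6 N to 0 within 4 mm, so the latches are holding.

```bash
python3 -c "
from station import *
print(finish_job())"
```

```text
the job is handed in; nothing more can be done
None
```

The rack is in the sorter, pushed about 8 mm past home; the abrupt force drop on backing off says the latches hold, though I couldn't see the bolts. The bottles stayed put, the timer was out of the last view, and the job was handed in at about 25 s with no verdict returned.

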